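# Press a candle-jar lid home, then index the dial three clicks and hold it

## Task

On the candle lid press, press the wooden lid home on the jar under the ram: push the lever right down to its stop, then let it spring all the way back up. Only then turn the dial clockwise (seen from above) by its bar knob, exactly three clicks and not past the third, so that the next jar stands under the ram, and finish with the knob still firmly gripped, holding the dial still there for the next stroke. Leave the pitcher, the finished candles and the box of lids where they are.

Things in the scene. Friction and masses are not known exactly. Their poses are not given: they have to be found in the camera images.
- machine: Grey cast-iron lid press fixed to the table. Origin on the table under the dial's axis; the lever points to its -x, the press frame stands on its +y side, z up. Base plate 385 x 385 x 14 mm. The head (x -26 to 189, y 95 to 145, z 130 to 196 mm) overhangs the dial from a column 48 mm square at x 166, y 120 mm; the upright ram is at x 0, y 120 mm, its top at z 233 mm.
- lever (a joint): Angle of the press lever about a level shaft at x 30, y 162, z 165 mm of the machine: 0 = up at rest (30 degrees above level), 1.05 = down on its stop (30 degrees below level). A spring drives it back to 0. It takes about 0.5 N m at the start and 1 N m at the stop, plus 0.2 N m as the lid goes in: 3 to 8 N at the ball.
- lever_ball (a point): Centre of the black ball, 32 mm across, on the end of the lever, 160 mm from the shaft. 245 mm above the table when up, 85 mm when down, moving on an arc that bulges 21 mm towards the machine's -x. The rod to it is 12 mm thick. Nothing stands above it; it can be pushed down from above.
- lid (a joint): How far the wooden lid of the jar under the ram is pressed in (m): 0 = 5 mm proud, 0.005 = home on the jar's mouth. A press fit: it stays where it is pushed. The lever's full stroke pushes it home (the ram goes down 11 mm, the first 6 mm free).
- dial (a joint): Angle of the dial, 0 at the start, growing clockwise seen from above. A sprung ball clicks into 15 notches, one every 0.419 rad (24 degrees): clicks at 0.419, 0.838, 1.257; no end stop, more notches follow. The detent resists with up to 0.2 N m, first against the turn and, past the middle, with it into the next notch. Friction 0.04 N m.
- knob: Black bar knob on the dial's axis, turning the dial: bar 84 mm long (own x), 16 mm thick (own y), 119 to 151 mm above the table, on a 40 mm disc; origin on the axis, 116 mm up. The dial (320 mm across, top 32 mm up) has five jars 66 mm wide on a circle of 120 mm radius, at every third of 15 stations; their lids reach 103 mm up. The next jar is three stations anticlockwise of the ram.
- knob_grip (a point): Middle of the bar of the knob, on the dial axis, 134 mm above the table: the place to grip, across the bar's 16 mm thickness.
- pitcher: Bystander: aluminium wax pitcher 132 mm across, 155 mm tall, with a black handle; origin under its centre.
- candle_a: Bystander: poured candle in a glass jar 76 mm across, 85 mm tall, with a dark wick bar across its mouth; origin under its centre.
- candle_b: Bystander: another such candle; origin under its centre.
- lid_bin: Bystander: open cardboard box for lids, 200 x 150 x 60 mm; origin under its centre.

How it is judged:
By the outcome, as a careful person would: the job done as asked, in the order asked, and still so for the second after the job is handed in, while the arm keeps its last pose, push and grip.
It also fails if it takes over 61 s, if anything falls off the work surface, if the arm or the gripper's body presses on something with over 40 N, if the wrist force passes 120 N, or if a joint passes its speed limit or range.

## Robot

A 6-joint arm with a two-finger parallel gripper is mounted at the origin on the work surface. World frame = base frame: x ahead of the robot, y to its left, z up, the work surface at z = 0. Lengths are in m, angles in rad, forces in N, time in s.
With the tool pointing down it reaches from about 0.25 to 0.725 m from the base axis. Payload 9.7 kg.
Tool frame: the origin (TCP) lies at the very end of the fingers, on their centre line; the grasp point (between the pads) lies 19 mm behind it; z points along the fingers, y is the direction in which the jaws open and shut (so a half turn about z gives the same grasp; the last joint's range is limited). The gripper opens to 85 mm and grips with 20 to 120 N. Pads are 22 mm wide; open, the fingers measure 114 mm over their backs; the gripper's body (76 mm by 85 mm) begins 54 mm behind the grasp point. The pads swing forward as they close: fully open they stand 13 mm farther back than shut.
Start: joints at [-1.259, 0.087, 0.176, 1.66, 0, 1.571], TCP at [0.169, -0.523, 0.231] pointing down, gripper open.
Joint ranges: [-3.13, 3.13], [-0.85, 1.81], [-1.15, 1.24], [-2.2, 2.28], [-1.44, 1.52], [-3.14, 3.14]. Speed limits (rad/s): [2.22, 2.22, 2.57, 3.14, 3.14, 3.14].

## Interface

Orientations are given as a 3x3 rotation matrix whose columns are the frame's x, y, z axes.
In Python, from plant import r gives the robot as it stands.
- The arm moves only by the shell command python3 -m inch 'ROWS' [OPENING] [FORCE]. ROWS is JSON, a list of rows, each a list of 6 numbers: the shift along the tool's x, y, z in m, then the turn, a rotation vector about the tool's x, y, z in rad. A call has 1 to 12 rows; each row is the pose to reach, as a shift and turn from the pose commanded when the call began, along the tool's axes at that moment; what a row does not reach only later rows make up. A row lasts 1/8 s, in which the tool goes at most 62.5 mm and 10.7 degrees, less where a joint would pass 70% of its speed; a pose out of reach is approached as far as the arm can. A call with a gripper value outside its range is refused whole. OPENING is the finger opening in m, from 0 to 0.0854, set as the call begins (- or left out, the last holds). The fingers move at their own pace and stop on an object; FORCE is the grip in N (left out, the last holds). Time passes only in rows, so rows that repeat a pose let the fingers close. It gives the time, the measured TCP pose, the force and the opening at its end, in the units of the state.
- r.state(): the state, without advancing time (a new reading comes with each control period).
- r.camera(name): name is "side" or "top" or "wrist"; returns a dict with "pixels" (384x512x3 uint8, red, green, blue), "fx", "fy", "cx", "cy" (pixels), "R" (3x3) and "t" (3): a world point X has camera coordinates R X + t. Camera axes: x right, y down, z forward; pixel columns grow to the right and rows downward; lengths in m; the calibration is good to about 2 mm. A picture is of the moment at which its call begins. There is no depth.
- r.job_done(): hands the job in, once; it reports no verdict.
The state is a dict: "t": time; "joints": joint angles; "joint_velocities": joint speeds; "joint_efforts": joint torques, N m; "eef_pos": TCP position; "ee_rot": TCP orientation; "force": force on the tool from outside, world axes, zero at the start; "ft_torque": the same for the moment, N m; "gripper_width": finger opening in m.
Only numpy, scipy, OpenCV 4.12 (cv2) and the standard library are available. Lean on these libraries where they do the work, as an engineer would, in place of code of your own. Each camera call takes 0.05 s, during which the arm holds its last target. There are 200 camera calls.

## Working session

There is one attempt and no reset: what is moved stays moved. The work goes in short steps, Python scripts to look and compute and a shell command to move; the robot and the scene stay as the last step left them, time stands still between calls to the robot, and variables do not carry over. Pictures are saved under pics/ and viewed, about 8 in all and at most 12, crops included, and the job is handed in when it is done.

```bash
ls; mkdir -p pics
python3 - <<'E'
from plant import r
import cv2,numpy as np
for n in ("top","side"):
    c=r.camera(n); cv2.imwrite(f"pics/{n}0.png",c["pixels"][:,:,::-1])
    print(n,c["fx"],c["fy"],c["cx"],c["cy"],np.round(c["R"],4).tolist(),np.round(c["t"],4).tolist())
s=r.state();print(s)
E
```

```text
pics
top 377.2603638703979 377.2603638703979 254.99920128412685 186.40744698058515 [[0.0073, -0.9999, -0.0071], [-0.9928, -0.0064, -0.1193], [0.1192, 0.0079, -0.9928]] [-0.0298, 0.5462, 1.588]
side 485.37586163247533 485.37586163247533 248.17341789981646 190.7321105900716 [[-0.3743, -0.9273, -0.0086], [-0.5804, 0.2415, -0.7777], [0.7232, -0.2862, -0.6285]] [0.1389, 0.4477, 1.5965]
{'t': 0.1, 'joints': array([-1.25903103e+00,  8.74033060e-02,  1.75178719e-01,  1.65979874e+00,
       -2.66051542e-05,  1.57078683e+00]), 'joint_velocities': array([-1.55300245e-05, -2.36597685e-03,  2.34509005e-03,  9.43856298e-04,
        5.41113048e-04, -1.48821011e-03]), 'joint_efforts': array([ 2.10257817e-04, -5.21561301e+01,  4.65650868e+01,  1.60391175e-02,
       -1.96136364e-05, -5.81445761e-06]), 'eef_pos': array([ 0.16863277, -0.52328201,  0.23063716]), 'ee_rot': array([[ 9.51790642e-01,  3.06748126e-01, -4.01691008e-04],
       [ 3.06748388e-01, -9.51789936e-01,  1.15968754e-03],
       [-2.65934795e-05, -1.22699782e-03, -9.99999247e-01]]), 'force': array([-0.01068241,  0.50527645,  0.48866373]), 'ft_torque': array([ 0.01076298,  0.03129138, -0.05157331]), 'gripper_width': 0.0852651540629376}
```

View pics/top0.png

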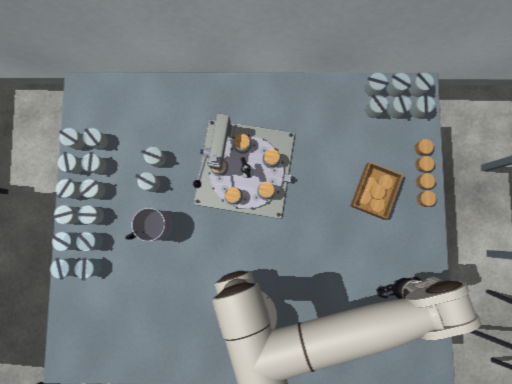

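View pics/side0.png

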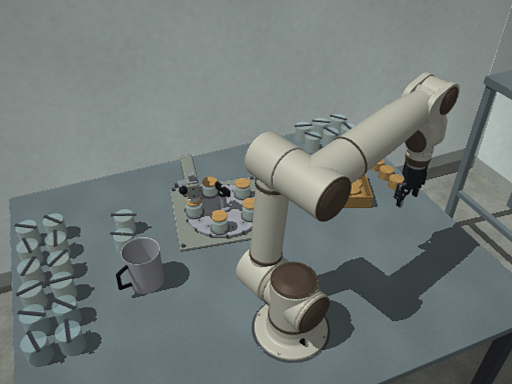

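The top view shows the machine near (246,168), with the ball at (197,184), the knob at about (246,169) and the head on the left from (222,117) to (213,163). World up and left in the image are +x and +y, so the machine is turned only a few degrees. Next I'll zoom in and measure.

```bash
cat > h.py <<'E'
from plant import r
import cv2,numpy as np
def ray(c,u,v,z):
    R=np.array(c["R"]);t=np.array(c["t"]);o=-R.T@t
    d=R.T@np.array([(u-c["cx"])/c["fx"],(v-c["cy"])/c["fy"],1]);return o+d*(z-o[2])/d[2]
def proj(c,X):
    p=np.array(c["R"])@X+c["t"];return np.array([c["fx"]*p[0]/p[2]+c["cx"],c["fy"]*p[1]/p[2]+c["cy"]])
def cl(m):
    n,_,st,ce=cv2.connectedComponentsWithStats(m.astype(np.uint8));return [(st[i].tolist(),ce[i].round(2).tolist()) for i in range(1,n) if st[i][4]>8]
E
python3 - <<'E'
from h import *
c=r.camera("top");p=c["pixels"]
x0,y0,x1,y1=185,105,305,225
a=p[y0:y1,x0:x1].astype(int)
cv2.imwrite("pics/crop1.png",cv2.resize(p[y0:y1,x0:x1,::-1],None,fx=5,fy=5,interpolation=cv2.INTER_NEAREST))
print("dark",cl(a.max(2)<40))
# wooden lids
hsv=cv2.cvtColor(p[y0:y1,x0:x1],cv2.COLOR_RGB2HSV)
w=(hsv[...,0]<20)&(hsv[...,1]>120)&(hsv[...,2]>110)
for st,ce in cl(w):print("lid",st,ce,ray(c,ce[0]+x0,ce[1]+y0,.103).round(4))
# plate
g=((a[...,0]-a[...,2])>-6)&(a.min(2)>90)
k=cv2.findContours(g.astype(np.uint8),cv2.RETR_EXTERNAL,cv2.CHAIN_APPROX_NONE)[0]
k=max(k,key=cv2.contourArea);print(cv2.minAreaRect(k))
E
```

```text
dark [([57, 53, 5, 7, 15], [58.4, 55.87]), ([59, 64, 6, 8, 23], [62.35, 66.87]), ([9, 76, 7, 6, 36], [11.83, 78.5])]
lid [51, 29, 13, 14, 111] [57.79, 35.74] [0.7294 0.0258 0.103 ]
lid [80, 45, 14, 13, 137] [86.69, 51.05] [ 0.6651 -0.0948  0.103 ]
lid [75, 78, 14, 14, 143] [81.36, 84.25] [ 0.5265 -0.0733  0.103 ]
lid [41, 83, 14, 13, 143] [47.39, 89.31] [0.5047 0.0659 0.103 ]
((56.148643493652344, 82.10810852050781), (88.77543640136719, 48.82649230957031), 9.462323188781738)
```

View pics/crop1.png

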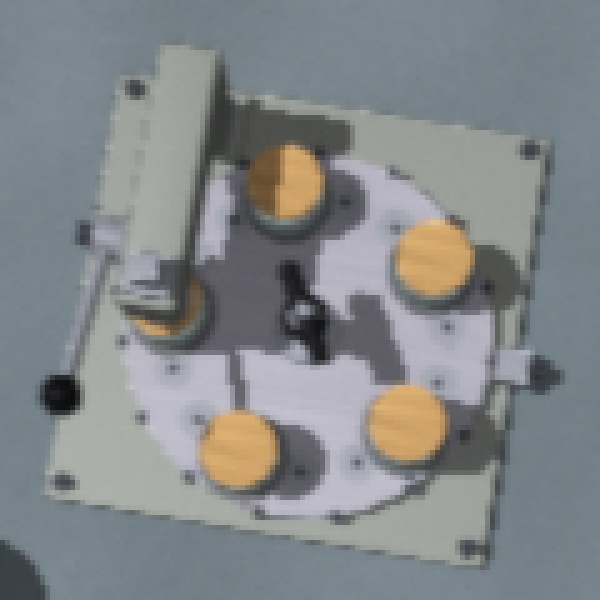

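The crop shows the plate turned about -10°, the ball at crop (60,395), the knob bar running from (290,265) to (320,360), and five lids.

Run:
```python
from h import *
from scipy.optimize import least_squares
c=r.camera("top")
L=np.array([[.7294,.0258],[.6651,-.0948],[.5265,-.0733],[.5047,.0659]])
off=np.deg2rad([18,-54,-126,162])
f=lambda q:(q[:2]+.12*np.c_[np.cos(off+q[2]),np.sin(off+q[2])]-L).ravel()
s=least_squares(f,[.61,0,-.15]);print("centre,yaw",s.x,np.abs(s.fun).max())
b=[ray(c,185+u/5-.5,105+v/5-.5,.014)[:2] for u,v in((135,88),(530,150),(65,482),(468,548))];b=np.array(b)
print("bolts ctr",b.mean(0),[np.arctan2(*(b[0]-b[2])[::-1]),np.arctan2(*(b[1]-b[3])[::-1])])
ball=ray(c,185+11.83,105+78.5,.245);print("ball",ball)
y=s.x[2];R=np.array([[np.cos(y),-np.sin(y)],[np.sin(y),np.cos(y)]])
print("ball pred",s.x[:2]+R@[30-160*np.cos(np.pi/6),162] if 0 else s.x[:2]+R@np.array([.030-.16*np.cos(np.pi/6),.162]))
k=[ray(c,185+u/5-.5,105+v/5-.5,.151)[:2] for u,v in((290,267),(318,358))];print("knob",k,np.mean(k,0),np.degrees(np.arctan2(*(k[0]-k[1])[::-1])))
S=r.camera("side");hs=S["pixels"].astype(int).max(2)<40
for st,ce in cl(hs[165:215,160:250]):print("side dark",st,np.add(ce,[160,165]))
for n,P in (("ballpred",[*(s.x[:2]+R@np.array([.03-.16*np.cos(np.pi/6),.162])),.245]),("knob",[*s.x[:2],.151])):print(n,proj(S,np.array(P)),proj(c,np.array(P)))
cv2.imwrite("pics/side1.png",cv2.resize(S["pixels"][140:260,160:280,::-1],None,fx=5,fy=5,interpolation=cv2.INTER_CUBIC))
```

```text
centre,yaw [ 0.61143097  0.01047939 -0.16764992] 0.0022112672697928576
bolts ctr [0.63208187 0.02123992] [np.float64(-0.15056188566236653), np.float64(-0.15450901666199146)]
ball [0.53040652 0.18971711 0.245     ]
ball pred [0.53142125 0.18832371]
knob [array([0.64716513, 0.02411691]), array([0.57343615, 0.00091656])] [0.61030064 0.01251674] 17.46726354343585
side dark [55, 17, 15, 15, 119] [222.08 190.13]
side dark [19, 21, 8, 9, 46] [182.91 190.09]
ballpred [183.36187831 189.154938  ] [197.2094505  183.23298339]
knob [222.91981668 185.22096829] [245.80316655 166.69759136]
```

View pics/side1.png

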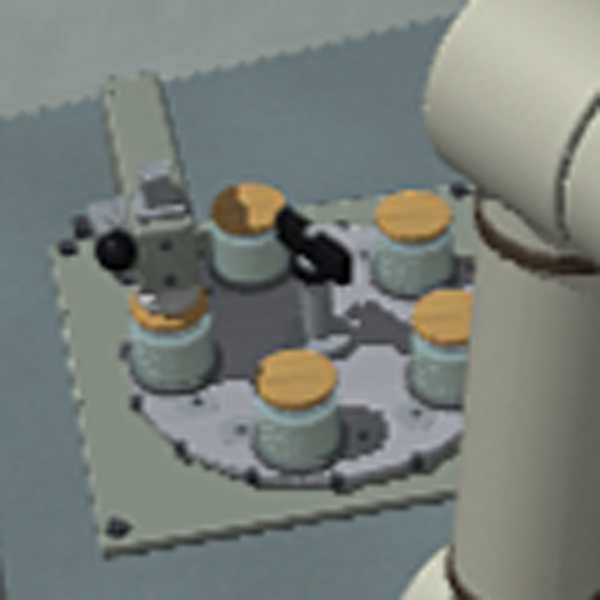

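The estimates agree: the dial axis is at (0.611, 0.011), yaw about -0.165, the ball is at (0.531, 0.189, 0.245), and the bar lies at 17.5° in world. I'll move above the ball with the fingers shut, giving the tool a half turn so that joint 6 has range for the dial later.

```bash
python3 -m inch '[[0.04,-0.04,-0.02,0,0,-0.18],[0.08,-0.081,-0.04,0,0,-0.36],[0.12,-0.121,-0.06,0,0,-0.54],[0.16,-0.162,-0.08,0,0,-0.72],[0.201,-0.202,-0.10,0,0,-0.90],[0.241,-0.243,-0.10,0,0,-1.08],[0.281,-0.283,-0.10,0,0,-1.26],[0.321,-0.324,-0.10,0,0,-1.44],[0.362,-0.364,-0.10,0,0,-1.62],[0.402,-0.405,-0.10,0,0,-1.80],[0.442,-0.445,-0.10,0,0,-1.98],[0.483,-0.486,-0.10,0,0,-2.16]]' 0 60; python3 -c "
from h import *
s=r.state();print(s['joints'],s['ee_rot'])
d=s['ee_rot'].T@(np.array([.531,.189,.27])-s['eef_pos']);print(d)
a=np.arctan2(s['ee_rot'][1,0],s['ee_rot'][0,0]);print(np.degrees(a),'turn to 197.5:',a-np.radians(197.5))"
```

```text
t: 1.75
eef_pos: [0.4798, 0.0892, 0.3314]
ee_rot: [[-0.788, 0.616, 0.0], [0.616, 0.788, -0.0], [-0.0, 0.0, -1.0]]
force: [1.4, -0.8, 0.2]
gripper_width: 0.0
[ 1.83865129e-01  3.62157118e-04  2.85475836e-01  1.85544300e+00
 -1.66485710e-04  8.47429732e-01] [[-7.87801568e-01  6.15928932e-01  4.89577581e-04]
 [ 6.15928973e-01  7.87801684e-01 -7.82955150e-05]
 [-4.33914516e-04  2.39863688e-04 -9.99999877e-01]]
[0.02119937 0.1101326  0.06138096]
141.98054357446858 turn to 197.5: -0.9689973135430452
```

```bash
python3 -m inch '[[0.01,0.05,0,0,0,-0.17],[0.021,0.11,0.02,0,0,-0.34],[0.021,0.11,0.04,0,0,-0.498],[0.021,0.11,0.055,0,0,-0.498],[0.021,0.11,0.055,0,0,-0.498]]'
python3 - <<'E'
from h import *
s=r.state();print(s['eef_pos'],s['ee_rot'][:,0],s['force'])
for n,x0,y0 in(("top",150,140),("side",130,120)):
    c=r.camera(n);cv2.imwrite(f"pics/{n}2.png",cv2.resize(c["pixels"][y0:y0+90,x0:x0+90,::-1],None,fx=4,fy=4,interpolation=cv2.INTER_CUBIC))
cv2.imwrite("pics/c2.png",np.hstack([cv2.imread("pics/top2.png"),cv2.imread("pics/side2.png")]))
d=s['ee_rot'].T@(np.array([.531,.189,.245])-s['eef_pos']);print(d)
E
```

```text
t: 2.38
eef_pos: [0.5308, 0.1865, 0.275]
ee_rot: [[-0.985, 0.171, -0.002], [0.171, 0.985, -0.001], [0.002, -0.001, -1.0]]
force: [-0.2, -0.3, -0.1]
gripper_width: 0.0002
[0.53075031 0.18654476 0.27502325] [-0.98528805  0.17088873  0.00211947] [-0.18921428 -0.27363074 -0.05376215]
[0.00010992 0.00249705 0.03002064]
```

View pics/c2.png

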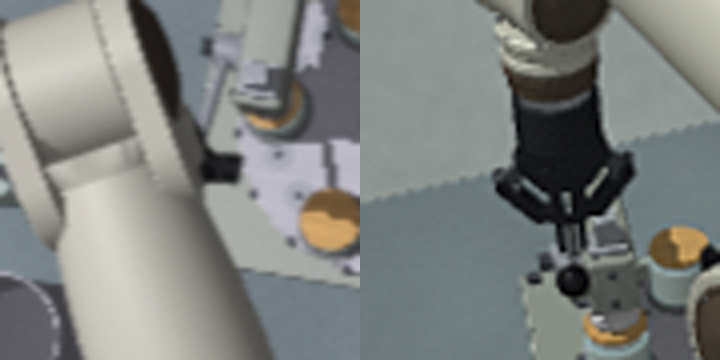

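Top and side views show the shut fingertips right above the ball, which sits at about (572,280) in the side crop. Now I'll follow the ball's arc down to the middle of the stroke.

```bash
python3 -m inch '[[0,0.0025,0.008,0,0,0],[0,0.0025,0.014,0,0,0],[0.0064,0.0025,0.026,0,0,0],[0.0118,0.0025,0.039,0,0,0],[0.016,0.0025,0.053,0,0,0],[0.019,0.0025,0.066,0,0,0],[0.021,0.0025,0.08,0,0,0],[0.0214,0.0025,0.094,0,0,0],[0.0214,0.0025,0.094,0,0,0]]'
python3 - <<'E'
from h import *
s=r.state();print(s['eef_pos'],s['force'],s['ft_torque'])
c=r.camera("side");cv2.imwrite("pics/side3.png",cv2.resize(c["pixels"][120:260,130:270,::-1],None,fx=4,fy=4,interpolation=cv2.INTER_CUBIC))
E
```

```text
t: 3.6
eef_pos: [0.5104, 0.1926, 0.181]
ee_rot: [[-0.985, 0.171, -0.001], [0.171, 0.985, -0.0], [0.001, -0.0, -1.0]]
force: [-1.3, 0.7, 3.5]
gripper_width: -0.0003
[0.51036376 0.19259654 0.18104377] [-1.2648848   0.66392546  3.50900105] [0.19372784 0.32284133 0.02513687]
```

View pics/side3.png

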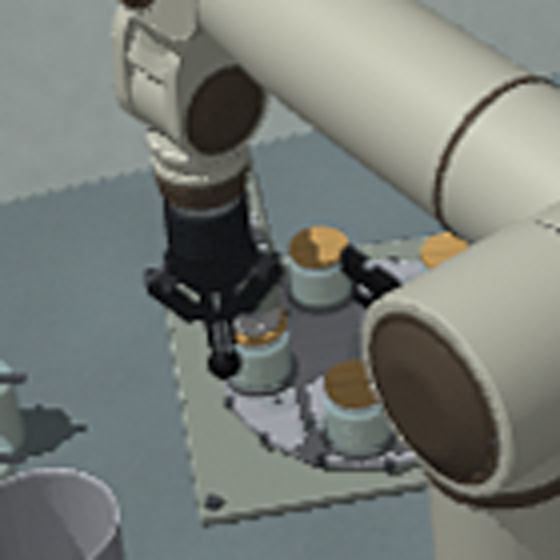

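The fingertips sit on the ball at mid-stroke (force 3.5 N, ball at crop (225,358)). I'll continue to the stop.

```bash
python3 -m inch '[[-0.0006,0,0.014,0,0,0],[-0.0024,0,0.0278,0,0,0],[-0.0055,0,0.0415,0,0,0],[-0.0096,0,0.0547,0,0,0],[-0.015,0,0.068,0,0,0],[-0.0214,0,0.080,0,0,0],[-0.0214,0,0.080,0,0,0]]'; python3 -m inch '[[0,0,0.0025,0,0,0],[0,0,0.005,0,0,0],[0,0,0.005,0,0,0]]'
```

```text
t: 4.53
eef_pos: [0.532, 0.1888, 0.1011]
ee_rot: [[-0.985, 0.171, -0.001], [0.171, 0.985, -0.0], [0.001, -0.0, -1.0]]
force: [-2.8, 1.1, 4.1]
gripper_width: 0.0002
t: 4.9
eef_pos: [0.5326, 0.1889, 0.0995]
ee_rot: [[-0.985, 0.171, 0.003], [0.171, 0.985, 0.001], [-0.003, 0.001, -1.0]]
force: [-5.8, -2.0, 19.4]
gripper_width: 0.0003
```

It is on the stop: the force jumped from 4 to 19 N and the motion halted at the predicted height. I'll retrace the arc so the lever springs back, then lift clear.

```bash
python3 -m inch '[[0.0064,0,-0.017,0,0,0],[0.0118,0,-0.03,0,0,0],[0.019,0,-0.057,0,0,0],[0.0214,0,-0.085,0,0,0],[0.019,0,-0.113,0,0,0],[0.0118,0,-0.14,0,0,0],[0.0064,0,-0.153,0,0,0],[0,0,-0.165,0,0,0],[0,0,-0.185,0,0,0],[0,0,-0.225,0,0,0],[0,0,-0.225,0,0,0]]' 0.05 60
python3 - <<'E'
from h import *
s=r.state();print(s['eef_pos'],s['force'])
c=r.camera("side");p=c["pixels"]
for st,ce in cl(p[165:215,165:205].astype(int).max(2)<40):print("side dark",st,np.add(ce,[165,165]))
cv2.imwrite("pics/side4.png",cv2.resize(p[120:260,130:270,::-1],None,fx=4,fy=4,interpolation=cv2.INTER_CUBIC))
a=np.arctan2(s['ee_rot'][1,0],s['ee_rot'][0,0]);print('turn to 197.5:',a-np.radians(197.5))
print(s['ee_rot'].T@(np.array([.611,.0115,.26])-s['eef_pos']),s['joints'])
E
```

```text
t: 6.28
eef_pos: [0.5326, 0.189, 0.3244]
ee_rot: [[-0.985, 0.171, 0.004], [0.171, 0.985, 0.001], [-0.003, 0.001, -1.0]]
force: [-0.1, 0.5, -0.7]
gripper_width: 0.05
[0.53255661 0.18901701 0.32437047] [-0.14244979  0.48056831 -0.73835953]
side dark [5, 0, 2, 7, 9] [170.44 167.78]
side dark [14, 21, 8, 9, 46] [182.91 190.09]
turn to 197.5: -0.47744513198814165
[-0.10744881 -0.16155899  0.06451864] [ 3.41303298e-01  1.81407211e-01  4.66310410e-01  1.85203486e+00
 -4.93301760e-04  5.13312555e-01]
```

View pics/side4.png

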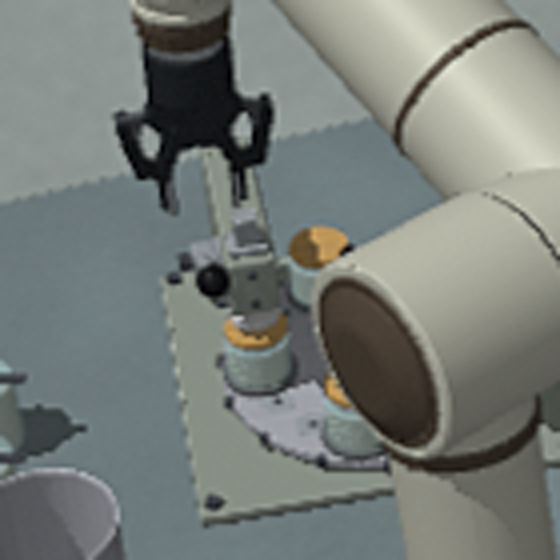

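The ball is back at exactly its starting pixel (182.91, 190.09), so the lever is fully up, and the lid looks seated. Next I'll move over the knob and look with the wrist camera.

```bash
python3 -m inch '[[-0.025,-0.04,0,0,0,-0.12],[-0.05,-0.08,0,0,0,-0.24],[-0.08,-0.12,0,0,0,-0.36],[-0.107,-0.161,0,0,0,-0.477],[-0.107,-0.161,0.03,0,0,-0.477],[-0.107,-0.161,0.064,0,0,-0.477],[-0.107,-0.161,0.064,0,0,-0.477]]'
python3 - <<'E'
from h import *
s=r.state();print(s['eef_pos'],s['joints'])
c=r.camera("wrist");cv2.imwrite("pics/w5.png",c["pixels"][:,:,::-1])
print("axis pred",proj(c,np.array([.611,.011,.151])))
E
```

```text
t: 7.2
eef_pos: [0.6082, 0.0117, 0.2542]
ee_rot: [[-0.954, -0.3, -0.007], [-0.3, 0.954, -0.0], [0.007, 0.002, -1.0]]
force: [-0.6, -0.4, 1.0]
gripper_width: 0.0498
[0.60822119 0.01174865 0.25417225] [ 1.94105780e-02  2.51120165e-01  4.07657925e-01  1.73405274e+00
 -2.06141209e-04 -2.85412060e-01]
axis pred [256.75045596 193.00805193]
```

View pics/w5.png

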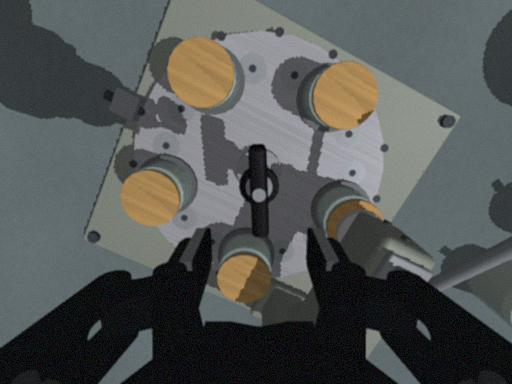

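The wrist view shows the bar from about (257,146) to (261,236), nearly aligned with the fingers. I'll compute the correction from it.

Run:
```python
from h import *
s=r.state();c=r.camera("wrist")
p=c["pixels"].astype(int);m=(p.max(2)<40)
m[:140]=0;m[240:]=0;m[:,:238]=0;m[:,280:]=0
q=np.argwhere(m)[:,::-1].astype(np.float32)
print(cv2.minAreaRect(q))
e=[q[np.abs(q[:,1]-a)<6].mean(0) for a in(155,225)]
w=[ray(c,*x,.151)[:2] for x in e];print(e,w)
k=np.array(w);d=k[0]-k[1];ang=np.arctan2(d[1],d[0])
t=[ray(c,258,145,.151),ray(c,261,237,.151)];ctr=(t[0]+t[1])/2
a=np.arctan2(s['ee_rot'][1,0],s['ee_rot'][0,0])
print("bar deg",np.degrees(ang),"tool x deg",np.degrees(a)%180,"ctr",ctr,np.linalg.norm(t[0]-t[1]))
for X in(ctr[:2],[.611,.011]):print(s['ee_rot'].T@(np.array([*X,.124])-s['eef_pos']))
```

```text
((257.5769348144531, 188.61537170410156), (37.065948486328125, 89.62506866455078), 11.309932708740234)
[array([256.35443, 155.12025], dtype=float32), array([259.71112, 225.09445], dtype=float32)] [array([0.58017067, 0.00089547]), array([0.64125681, 0.02326573])]
bar deg -159.88684212791773 tool x deg 17.48270575482516 ctr [0.61186907 0.0138324  0.151     ] 0.08570243815046932
[-0.00395664  0.00075892  0.13272683]
[-0.00227682 -0.00168156  0.13273049]
```

```bash
python3 -m inch '[[-0.003,0,0,0,0,-0.04],[-0.003,0,0.03,0,0,-0.04],[-0.003,0,0.06,0,0,-0.04],[-0.003,0,0.09,0,0,-0.04],[-0.003,0,0.115,0,0,-0.04],[-0.003,0,0.127,0,0,-0.04],[-0.003,0,0.127,0,0,-0.04],[-0.003,0,0.127,0,0,-0.04]]'
python3 - <<'E'
from h import *
s=r.state();print(s['eef_pos'],s['force'],s['joints'])
c=r.camera("wrist");cv2.imwrite("pics/w6.png",c["pixels"][:,:,::-1])
E
```

```text
t: 8.3
eef_pos: [0.6131, 0.013, 0.1329]
ee_rot: [[-0.941, -0.338, 0.002], [-0.338, 0.941, 0.0], [-0.002, -0.001, -1.0]]
force: [-0.2, -0.0, 0.4]
gripper_width: 0.05
[0.61305963 0.01303325 0.1329175 ] [-0.15832042 -0.04455672  0.36704625] [ 2.12652584e-02  2.21549818e-01  1.37434236e-01  1.48461715e+00
 -1.96086759e-05 -3.24021000e-01]
```

View pics/w6.png

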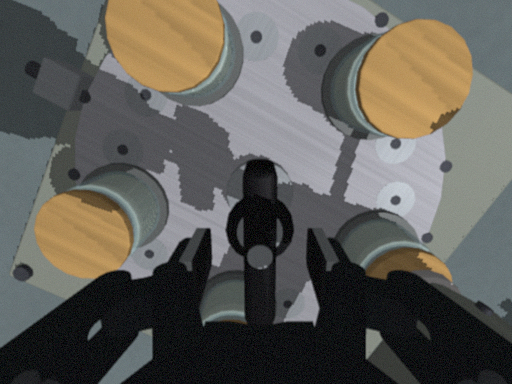

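The bar lies centred and aligned between the open fingers (column 260). I'll go down 8 mm and grip.

```bash
python3 -m inch '[[0.001,0,0.004,0,0,0],[0.001,0,0.008,0,0,0],[0.001,0,0.008,0,0,0]]'; python3 -m inch '[[0,0,0,0,0,0],[0,0,0,0,0,0],[0,0,0,0,0,0],[0,0,0,0,0,0],[0,0,0,0,0,0],[0,0,0,0,0,0]]' 0 80; python3 -c "
from h import *
s=r.state();print(s['force'],s['ft_torque'],s['joints'])"
```

```text
t: 8.72
eef_pos: [0.6112, 0.0126, 0.1228]
ee_rot: [[-0.941, -0.338, -0.001], [-0.338, 0.941, -0.0], [0.001, 0.0, -1.0]]
force: [-0.1, -0.1, 0.1]
gripper_width: 0.0499
t: 9.48
eef_pos: [0.6118, 0.0129, 0.1246]
ee_rot: [[-0.941, -0.339, 0.002], [-0.339, 0.941, 0.0], [-0.002, -0.0, -1.0]]
force: [-2.4, 1.7, 6.3]
gripper_width: 0.0146
[-2.3741043   1.65898615  6.30941062] [ 0.19203726  0.33334303 -0.01704297] [ 2.09268445e-02  2.19197118e-01  1.18637395e-01  1.46850164e+00
  4.57042068e-04 -3.24505327e-01]
```

Gripped (opening 14.6 mm). First click, turning clockwise.

```bash
python3 -m inch '[[0,0,0,0,0,0.07],[0,0,0,0,0,0.14],[0,0,0,0,0,0.21],[0,0,0,0,0,0.28],[0,0,0,0,0,0.35],[0,0,0,0,0,0.419],[0,0,0,0,0,0.419],[0,0,0,0,0,0.419]]'; python3 -c "
from h import *
s=r.state();print(s['force'],s['ft_torque'],s['joints'])"
```

```text
t: 10.48
eef_pos: [0.6117, 0.013, 0.1246]
ee_rot: [[-0.997, 0.073, 0.002], [0.073, 0.997, 0.001], [-0.002, 0.001, -1.0]]
force: [-2.0, 2.0, 7.0]
gripper_width: 0.0147
[-1.97304358  2.01216422  6.98380558] [0.22886383 0.33421757 0.03515116] [2.10572542e-02 2.19202732e-01 1.18610018e-01 1.46858662e+00
 5.26691388e-04 9.45215925e-02]
```

Joint 6 turned 0.419 with small loads. Now the second and third clicks, easing into the last.

```bash
python3 -m inch '[[0,0,0,0,0,0.07],[0,0,0,0,0,0.14],[0,0,0,0,0,0.21],[0,0,0,0,0,0.28],[0,0,0,0,0,0.35],[0,0,0,0,0,0.419],[0,0,0,0,0,0.419]]'; python3 -m inch '[[0,0,0,0,0,0.07],[0,0,0,0,0,0.14],[0,0,0,0,0,0.21],[0,0,0,0,0,0.27],[0,0,0,0,0,0.32],[0,0,0,0,0,0.36],[0,0,0,0,0,0.39],[0,0,0,0,0,0.419],[0,0,0,0,0,0.419],[0,0,0,0,0,0.419]]'
python3 - <<'E'
from h import *
s=r.state();print(s['force'],s['ft_torque'],s['joints'])
S=r.camera("wrist")["pixels"];T=r.camera("side")["pixels"]
cv2.imwrite("pics/w7.png",np.hstack([cv2.resize(S[:,:,::-1],(400,300)),cv2.resize(T[140:260,140:280,::-1],(400,300))]))
for st,ce in cl(T[165:215,165:205].astype(int).max(2)<40):print("side dark",st,np.add(ce,[165,165]))
E
```

```text
t: 11.35
eef_pos: [0.6117, 0.0131, 0.1246]
ee_rot: [[-0.881, 0.474, 0.002], [0.474, 0.881, 0.001], [-0.001, 0.001, -1.0]]
force: [-1.4, 3.9, 5.8]
gripper_width: 0.0145
t: 12.6
eef_pos: [0.6118, 0.0132, 0.1246]
ee_rot: [[-0.613, 0.79, 0.002], [0.79, 0.613, 0.001], [-0.0, 0.002, -1.0]]
force: [-1.4, 3.4, 5.8]
gripper_width: 0.0142
[-1.35241082  3.43051913  5.84148547] [0.38544297 0.40931072 0.02850731] [2.11796890e-02 2.19263375e-01 1.18704716e-01 1.46855529e+00
 8.22627293e-04 9.32437062e-01]
side dark [14, 21, 8, 9, 46] [182.91 190.09]
```

View pics/w7.png

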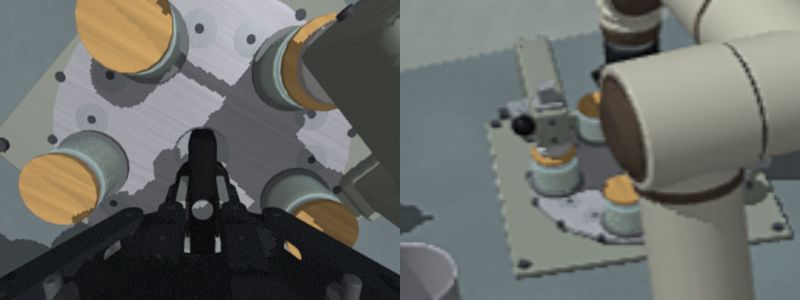

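The wrist view shows the bar straight in the jaws. In the side view a new jar, with a proud lid, stands under the ram, and the lever is still up. I'll check the dial angle numerically from the lids.

Run:
```python
from h import *
c=r.camera("wrist");p=c["pixels"];h=cv2.cvtColor(p,cv2.COLOR_RGB2HSV)
w=(h[...,0]<20)&(h[...,1]>120)&(h[...,2]>80)
for st,ce in cl(cv2.morphologyEx(w.astype(np.uint8),cv2.MORPH_OPEN,np.ones((5,5)))):
    X=ray(c,*ce,.103);d=X[:2]-[.6115,.0115];print(st,X.round(4),"r",np.hypot(*d).round(4),"deg",np.degrees(np.arctan2(d[1],d[0])).round(2))
print("expected deg",(np.degrees(-.165)+np.array([18,90,162,-126,-54])).round(2))
s=r.state();R=s['ee_rot'];print("turned",(np.degrees(np.arctan2(R[1,0],R[0,0]))-np.degrees(np.arctan2(-.339,-.941))))
```

```text
[97, 0, 124, 93, 9366] [0.5085 0.0624 0.103 ] r 0.1149 deg 153.72
[207, 0, 7, 3, 21] [0.5185 0.0934 0.103 ] r 0.1239 deg 138.62
[374, 18, 55, 37, 690] [0.6043 0.1404 0.103 ] r 0.1291 deg 93.22
[365, 85, 5, 5, 25] [0.6087 0.112  0.103 ] r 0.1006 deg 91.58
[25, 197, 102, 90, 6755] [ 0.5273 -0.0654  0.103 ] r 0.1141 deg -137.6
[381, 268, 25, 22, 314] [0.7029 0.037  0.103 ] r 0.0949 deg 15.58
[369, 313, 16, 17, 150] [0.718  0.0068 0.103 ] r 0.1066 deg -2.55
expected deg [   8.55   80.55  152.55 -135.45  -63.45]
turned 287.97780235725986
```

The tool turned 72.02° clockwise. The fully visible lids lie within about 2° of the notch position, with errors of opposite sign, and the wrist twist is only 0.03 N m, so the dial is settled in the third notch. Handing in.

```bash
python3 -c "
from h import *
s=r.state();print(s['t'],s['gripper_width']);print(r.job_done())"
```

```text
12.75 0.014412053024545526
the job is handed in; nothing more can be done
None
```

The lid was pressed and the dial turned three clicks clockwise. I handed the job in at 12.75 s with the knob still gripped.

- **Lever:** I pushed the ball down along its arc to the stop. The force rose from 4 to 19 N at the expected height. I then retraced the arc and lifted clear. The ball came back to exactly its starting pixel, so the lever is fully up. I did not measure the lid directly; the picture suggests it is home.
- **Dial:** I gripped the bar at 80 N and turned it 3 × 0.419 rad. The measured turn was 72.02° clockwise, the bar stayed straight in the jaws, and the twist on the wrist was only about 0.03 N m. The next jar stands under the ram.
- **Disagreement:** The one fully visible lid was 2.2° off its expected angle and the other, cut by the image edge, was 1.2° off the other way. Their radii came out about 5 mm short. I put this down to wrist-camera bias rather than dial error.
- **Other objects:** The arm stayed clear of the pitcher, the finished candles and the box of lids. I did not check their positions again at the end.

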